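# Unclip the parts crate and park its lid

## Task

Open the blue parts crate for inspection: flip both red-tabbed spring clips outward until they snap fully open, and only then lift the lid off by its black handle. Set the lid down gently in the shallow wooden tray, handle up and lying flat on the tray's floor, within its rim and squared up with it. Leave both clips open, and leave the screwdriver, wrench and finished metal box beside them where they are.

Things in the scene. Friction and masses are not known exactly. Their poses are not given: they have to be found in the camera images.
- crate: Blue open-topped parts crate, fixed to the bench, 170 (its x) x 130 (its y) x 90 mm high, walls 4 mm; stands level at any position, turned up to 0.45 rad. Origin: centre of its underside, on the bench. z up; the clips sit at the middle of its long walls, on its +y and -y sides. On it rests the loose lid, whose top face is 95 mm above the bench.
- clip_l (a joint): Spring clip on the crate's +y side, rad. 0 = shut (hook over the lid's edge, tab upright), 1.9 = fully open (swung outward and down). Hinge line along the crate's x, at y = +66, z = 50 mm in its frame. Over-centre spring: below 0.65 rad it pulls shut, past that it snaps open and stays. Takes about 3 N outward on the tab. 60 mm wide; reaches 90 mm from the hinge.
- clip_r (a joint): The same clip mirrored, on the crate's -y side: hinge line at y = -66 mm, z = 50 mm in the crate's frame; 0 = shut, 1.9 = fully open, swinging outward to the crate's -y.
- clip_l_tab (a point): Centre of the red tab of the +y clip: 50 mm (crate x) x 10 mm thick x 40 mm tall; shut, it stands upright from 100 to 140 mm above the bench, its centre at y = +77 mm, z = 120 mm in the crate's frame. It turns with the clip. Between the tab and the lid's handle there is 65 mm free space above the lid.
- clip_r_tab (a point): Centre of the red tab of the -y clip, same size; shut, its centre is at y = -77 mm, z = 120 mm in the crate's frame.
- lid_handle (a point): Centre of the lid's handle, a black level bar 110 mm long (lid's x) x 14 x 14 mm, over the middle of the lid, with 26 mm free space between the bar and the lid's top. 46 mm above the underside of the lid's lip, 33 mm above the lid's top face; on the crate it is 128 mm above the bench. Axes: x along the bar, z up.
- tray_floor (a point): Centre of the floor (grey pad) of the shallow wooden lid tray, fixed to the bench; floor 6 mm and rim 18 mm above the bench. Inside 210 (x) x 166 mm (y): the lid has 12 mm play on each side, its x along the tray's x, either way round. Lying flat in it, the lid's handle centre is 46 mm above this point. z up; turned up to 0.45 rad.
- screwdriver: Loose screwdriver, 170 mm, lying flat on the robot's side of the crate, about 160 mm from the crate's centre; leave alone. Origin: middle of its underside.
- wrench: Loose wrench, 160 mm, lying flat beyond the tray, about 160 mm from the tray's centre; leave alone. Origin: middle of its underside.
- trap_box: Loose finished metal box, 100 x 140 x 75 mm high, standing beyond the crate, about 190 mm from the crate's centre; leave alone. Origin: centre of its underside.
- lid: Loose bright-metal lid, 186 (x) x 142 (y) mm, 5 mm thick, with an 8 mm deep lip below it (154 x 114 mm) that sits in the crate's mouth with 4 mm play; 0.25 to 0.5 kg. Lift it by its handle (see lid_handle). Origin: centre of the underside of its lip, 46 mm below the handle's centre; same axes.
Mind the look-alikes: they are no part of the job. What is shaped like the crate but orange is not meant.

How it is judged:
By the outcome, as a careful person would: the job done as asked, in the order asked, and still so for the second after the job is handed in, with the robot touching nothing.
It also fails if it takes over 59 s, if anything falls off the work surface, if the arm or the gripper's body presses on something with over 40 N, if the wrist force passes 120 N, or if a joint passes its speed limit or range.

## Robot

A 7-joint arm with a two-finger parallel gripper is mounted at the origin on the work surface. World frame = base frame: x ahead of the robot, y to its left, z up, the work surface at z = 0. Lengths are in m, angles in rad, forces in N, time in s.
With the tool pointing down it reaches from about 0.4 to 0.875 m from the base axis. Payload 19.3 kg.
Tool frame: the origin (TCP) lies between the finger pads; the fingertips stand 17 mm ahead of it and the grasp point (between the pads) lies 2 mm behind it; z points along the fingers, x is the direction in which the jaws open and shut, and the axes are right-handed (so a half turn about z gives the same grasp; the last joint's range is limited). The gripper opens to 85 mm and grips with 20 to 120 N. Pads are 22 mm wide; open, the fingers measure 114 mm over their backs; the gripper's body (76 mm by 85 mm) begins 54 mm behind the grasp point. The pads swing forward as they close: fully open they stand 13 mm farther back than shut.
Start: joints at [1.149, 0.521, -0.036, 1.599, 0.021, 1.021, -0.113], TCP at [0.215, -0.587, 0.248] pointing down, gripper open.
Joint ranges: [-2.91, 2.91], [-0.3, 2.13], [-1.5, 1.42], [0.17, 2.43], [-1.26, 4.41], [0.16, 1.93], [-2.52, 2.52]. Speed limits (rad/s): [1.89, 1.89, 2.39, 2.39, 3.01, 3.01, 3.01].

## Interface

Orientations are given as [roll, pitch, yaw] about the fixed x, y, z axes, in that order (R = Rz(yaw) Ry(pitch) Rx(roll)).
In Python, from workcell import bot gives the robot as it stands. The module is installed in compiled form; this text tells all that it offers.
- The arm moves only by the tool arm_command, never from a script. Its argument "targets" is a list of rows, each a list of 6 numbers: the shift along the tool's x, y, z in mm, then the turn, a rotation vector about the tool's x, y, z in degrees. In form: [[x, y, z, wx, wy, wz], ...]. A call has 1 to 8 rows; each row shifts and turns the pose as measured when the row begins, along the tool's axes as they then stand; what a row does not reach is not made up. A row lasts 1/10 s, in which the tool goes at most 50 mm and 8.59 degrees, less where a joint would pass 70% of its speed; a pose out of reach is approached as far as the arm can. A call is refused whole if a number of a shift passes 50 or a number of a turn 8.59, either way. A call with a gripper value outside its range is refused whole. "grip" is the opening in per cent of the stroke, from 0 (shut) to 100 (fully open), set as the call begins (left out, the last holds). The fingers move at their own pace and stop on an object; "grip_force" is the grip in N (left out, the last holds). Time passes only in rows, so rows that do not move let the fingers close. It gives the time, the measured TCP pose, the force and the opening at its end, in the units of the state.
- bot.observe(): the state, without advancing time (a new reading comes with each control period).
- bot.grab_frame(name): name is "scene" or "top" or "wrist"; returns a dict with "color" (480x640x3 uint8, red, green, blue), "depth" (480x640 float32, m along the optical axis (not along the pixel's ray), 0 where there is no reading), "fov_y" (degrees; the focal length in pixels is half the picture's height over the tangent of half this angle, whatever the lens; pixels are square), "cx", "cy" (the principal point, pixels), "R" (3x3) and "t" (3): a world point X has camera coordinates R X + t; the wrist camera has in their place "hand_eye" (4x4, takes a point from camera to tool coordinates, whose origin is the TCP and whose axes are the tool frame's). Camera axes: x right, y down, z forward; pixel columns grow to the right and rows downward; lengths in m; the calibration is good to about 2 mm. The wrist camera is an equidistant fisheye: a pixel r from the principal point sees the ray r / f radians off the axis. A picture is of the moment at which its call begins: read the wrist's pose just before it.
- bot.job_done(): hands the job in, once; it reports no verdict.
The state is a dict: "clock": time; "qpos": joint angles; "qd": joint speeds; "joint_efforts": joint torques, N m; "position": TCP position; "tool_rot": TCP orientation; "force": force on the tool from outside, world axes, zero at the start; "moment": the same for the moment, N m; "grip_width": finger opening in m.
Only numpy, scipy, OpenCV 4.12 (cv2) and the standard library are available. Lean on these libraries where they do the work, as an engineer would, in place of code of your own. Each camera call takes 0.05 s, during which the arm holds its last target. There are 200 camera calls.

## Working session

There is one attempt and no reset: what is moved stays moved. The work goes in short steps, Python scripts to look and compute and a tool call to move; the robot and the scene stay as the last step left them, time stands still between calls to the robot, and variables do not carry over. Pictures are saved under pics/ and viewed, about 8 in all and at most 12, crops included, and the job is handed in when it is done.

Besides the shell and the picture viewer there is one more tool, called after "Request:" by a JSON object that holds its "fn" and its "kwargs", one argument or row to a line. arm_command: Moves the arm, as the interface text tells. Its arguments: {"type":"object","properties":{"targets":{"type":"array"},"grip":{"type":"number"},"grip_force":{"type":"number"}},"required":["targets"]}

```bash
mkdir -p pics; cat > h.py <<'E'
import numpy as np, cv2
from workcell import bot
from scipy.spatial.transform import Rotation as Ro
def save(n,im): cv2.imwrite(f'pics/{n}.png',im[:,:,::-1])
def world(fr):
    d=fr['depth'].astype(float);h,w=d.shape;f=h/2/np.tan(np.radians(fr['fov_y'])/2)
    v,u=np.mgrid[:h,:w];P=np.stack([(u-fr['cx'])/f*d,(v-fr['cy'])/f*d,d],-1)
    W=(P-np.array(fr['t']))@np.array(fr['R']);W[d<=0]=np.nan
    return W
E
python3 - <<'E'
from h import *
s=bot.observe();print({k:np.round(v,3) for k,v in s.items()})
for n in('scene','top'):
    f=bot.grab_frame(n);np.savez(f'{n}.npz',**f);save(n,f['color'])
    print(n,f['fov_y'],f['cx'],f['cy'],np.round(f['R'],3).tolist(),np.round(f['t'],3),(f['depth']>0).mean())
E
```

```text
{'clock': np.float64(0.0), 'qpos': array([ 1.149,  0.522, -0.036,  1.6  ,  0.021,  1.021, -0.113]), 'qd': array([ 0.001, -0.001, -0.   , -0.001,  0.   , -0.   , -0.001]), 'joint_efforts': array([ 2.0000e-03, -9.2710e+01,  1.9820e+00, -3.6993e+01,  1.8000e-02,
        8.0000e-03, -0.0000e+00]), 'position': array([ 0.215, -0.586,  0.248]), 'tool_rot': array([ 3.142e+00,  1.000e-03, -1.219e+00]), 'force': array([ 0.619, -0.825, -1.053]), 'moment': array([ 0.011, -0.006, -0.033]), 'grip_width': np.float64(0.085)}
scene 53.83249934103249 319.4686014732782 239.5939254008997 [[0.468, 0.884, -0.011], [0.601, -0.328, -0.729], [-0.647, 0.334, -0.685]] [-0.282 -0.241  1.255] 0.9958170572916667
top 54.67932929155233 305.3373074496258 235.0008483203773 [[0.006, -1.0, -0.014], [-0.983, -0.003, -0.185], [0.185, 0.015, -0.983]] [0.072 0.564 0.983] 0.9960709635416667
```

View pics/top.png

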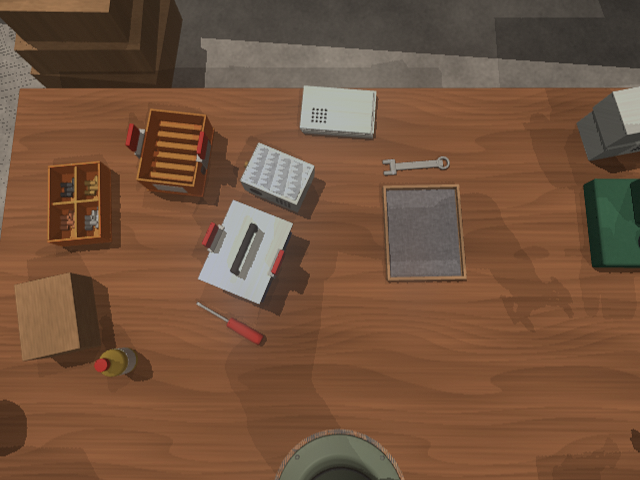

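View pics/scene.png

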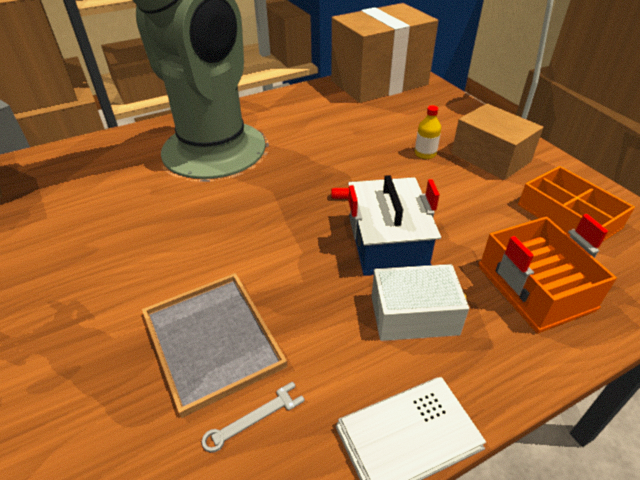

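The top view shows the crate lid at about (245,252), its tabs at (211,236) and (278,262) and its handle at (244,249). The tray is at (425,232). The orange crate at (175,150) is the look-alike. In the scene view both clips are shut and the tray is empty.

```bash
python3 - <<'E'
from h import *
for n,(boxc) in {'top':(190,190,310,310),'scene':(325,160,450,280)}.items():
    f=dict(np.load(n+'.npz'));W=world(f);c=f['color'].astype(int);x0,y0,x1,y1=boxc
    roi=np.zeros(c.shape[:2],bool);roi[y0:y1,x0:x1]=1
    r,g,b=c[...,0],c[...,1],c[...,2];z=W[...,2]
    red=roi&(r>110)&(g<60)&(b<60)&(z>.1)&(z<.15)
    k,l,st,ce=cv2.connectedComponentsWithStats(red.astype(np.uint8))
    for i in range(1,k):
        if st[i,4]>20: p=W[l==i];print(n,'tab',st[i,4],np.nanmedian(p,0).round(4),np.nanmin(p,0).round(3),np.nanmax(p,0).round(3))
    bl=roi&(z>.125)&(z<.145)&(c.max(-1)<70)
    p=W[bl][:,:2].astype(np.float32);print(n,'handle',len(p),cv2.minAreaRect(p),np.median(W[bl],0).round(4))
    ld=roi&(abs(z-.095)<.006)&(c.min(-1)>120)
    p=W[ld][:,:2].astype(np.float32);print(n,'lid',len(p),cv2.minAreaRect(p),np.median(z[ld]))
    if n=='scene': x0,y0,x1,y1=140,270,290,410
    else: x0,y0,x1,y1=375,178,475,290
    roi[:]=0;roi[y0:y1,x0:x1]=1
    gr=roi&((c.max(-1)-c.min(-1))<25)&(abs(z-.006)<.006)
    gr=cv2.morphologyEx(gr.astype(np.uint8),cv2.MORPH_OPEN,np.ones((3,3)))>0
    k,l,st,ce=cv2.connectedComponentsWithStats(gr.astype(np.uint8));i=1+st[1:,4].argmax()
    p=W[l==i];print(n,'tray',len(p),cv2.minAreaRect(p[:,:2].astype(np.float32)),np.median(p,0).round(4))
E
```

```text
top handle 301 ((0.5071836709976196, 0.1665494441986084), (0.08901091665029526, 0.10835215449333191), 67.49552917480469) [0.5271 0.1972 0.1354]
top lid 4575 ((0.5215553641319275, 0.20074957609176636), (0.14837577939033508, 0.1861158162355423), 68.65504455566406) 0.0956916014258212
top tray 5931 ((0.582150399684906, -0.1975976675748825), (0.20668621361255646, 0.16216601431369781), 1.1690311431884766) [ 0.5784 -0.1976  0.007 ]
scene tab 173 [0.5663 0.2672 0.1361] [0.527 0.259 0.101] [0.575 0.283 0.143]
scene tab 140 [0.5119 0.1234 0.1374] [0.473 0.118 0.1  ] [0.519 0.139 0.141]
scene handle 273 ((0.5246348977088928, 0.19948223233222961), (0.012493891641497612, 0.10669421404600143), 68.30174255371094) [0.5297 0.1966 0.1341]
scene lid 3913 ((0.5229177474975586, 0.20237672328948975), (0.14904741942882538, 0.18984636664390564), 67.6816635131836) 0.09463771575658704
scene tray 9014 ((0.5777161717414856, -0.19640563428401947), (0.1993224024772644, 0.1607441008090973), 1.132022738456726) [ 0.5898 -0.2005  0.0065]
```

The measurements from both views agree:

| Item | Centre | Heading of its x |
|---|---|---|
| Crate | (0.524, 0.200) | -21.7° |
| Tray | (0.580, -0.197) | about +1.1° |

I'll plan the transit with the fingers shut and the jaw axis along the crate's y (yaw 68.3°).

```bash
cat >> h.py <<'E'
def plan(x,y,z,yaw,polar=False,vmax=45,wmax=8,zup=None):
    """rows (tool axes, mm/deg) from the measured pose to the target, tool straight down; also levels tilt"""
    s=bot.observe();p=np.array(s['position']);R=Ro.from_euler('xyz',s['tool_rot']);
    T=np.array([x,y,z]);G=Ro.from_euler('xyz',[np.pi,0,np.radians(yaw)])
    dr=(R.inv()*G).as_rotvec()
    L=np.linalg.norm(T-p)
    if polar: L*=1.15
    n=max(1,int(np.ceil(max(L*1000/vmax,np.degrees(np.linalg.norm(dr))/wmax))))
    rows=[];q=p;Rq=R
    a0,a1=np.arctan2(p[1],p[0]),np.arctan2(y,x);r0,r1=np.hypot(*p[:2]),np.hypot(x,y)
    for i in range(1,n+1):
        t=i/n;w=p+(T-p)*t
        if polar: a=a0+(a1-a0)*t;r=r0+(r1-r0)*t;w[:2]=r*np.cos(a),r*np.sin(a)
        rows.append(np.r_[Rq.inv().apply(w-q)*1000,np.degrees(dr)/n]);q=w;Rq=Rq*Ro.from_rotvec(dr/n)
    print(s['clock'],p.round(4),np.degrees(s['tool_rot']).round(2),n)
    for r in rows: print([float(v) for v in (r.round(1)+0)])
CY=68.3;C=np.array([.524,.200])
def crate(x,y): 
    a=np.radians(CY-90);return C+np.array([[np.cos(a),-np.sin(a)],[np.sin(a),np.cos(a)]])@[x,y]
E
python3 - <<'E'
from h import *
for y in(40,-40,116,-116):print(y,crate(0,y/1000).round(4))
plan(*crate(0,.040),.25,68.3,polar=True)
E
```

```text
40 [0.5388 0.2372]
-40 [0.5092 0.1628]
116 [0.5669 0.3078]
-116 [0.4811 0.0922]
0.1 [ 0.2152 -0.5865  0.2478] [ 1.7999e+02  6.0000e-02 -6.9840e+01] 23
[-3.1, -44.2, -0.1, 0.0, 0.0, -6.0]
[-1.6, -44.2, -0.1, 0.0, 0.0, -6.0]
[-0.1, -44.1, -0.1, 0.0, 0.0, -6.0]
[1.3, -44.0, -0.1, 0.0, 0.0, -6.0]
[2.8, -43.8, -0.1, 0.0, 0.0, -6.0]
[4.3, -43.6, -0.1, 0.0, 0.0, -6.0]
[5.7, -43.3, -0.1, 0.0, 0.0, -6.0]
[7.2, -43.0, -0.1, 0.0, 0.0, -6.0]
[8.6, -42.6, -0.1, 0.0, 0.0, -6.0]
[10.0, -42.2, -0.1, 0.0, 0.0, -6.0]
[11.4, -41.7, -0.1, 0.0, 0.0, -6.0]
[12.7, -41.2, -0.1, 0.0, 0.0, -6.0]
[14.1, -40.6, -0.1, 0.0, 0.0, -6.0]
[15.4, -40.0, -0.1, 0.0, 0.0, -6.0]
[16.7, -39.4, -0.1, 0.0, 0.0, -6.0]
[18.0, -38.7, -0.1, 0.0, 0.0, -6.0]
[19.2, -38.0, -0.1, 0.0, 0.0, -6.0]
[20.4, -37.2, -0.1, 0.0, 0.0, -6.0]
[21.6, -36.4, -0.1, 0.0, 0.0, -6.0]
[22.8, -35.6, -0.1, 0.0, 0.0, -6.0]
[23.9, -34.7, -0.1, 0.0, 0.0, -6.0]
[25.0, -33.8, -0.1, 0.0, 0.0, -6.0]
[26.0, -32.8, -0.1, 0.0, 0.0, -6.0]
```

Request:
{"fn": "arm_command", "kwargs": {
  "targets": [
    [-3,-44,0,0,0,-6],
    [-2,-44,0,0,0,-6],
    [0,-44,0,0,0,-6],
    [1,-44,0,0,0,-6],
    [3,-44,0,0,0,-6],
    [4,-44,0,0,0,-6],
    [6,-43,0,0,0,-6],
    [7,-43,0,0,0,-6]
  ],
  "grip": 0,
  "grip_force": 30
}}

```text
clock: 0.9
position: [0.4882, -0.3653, 0.2443]
tool_rot: [3.141, 0.006, -0.362]
force: [1.1, -0.1, -0.2]
grip_width: 0.0
```

Request:
{"fn": "arm_command", "kwargs": {
  "targets": [
    [9,-43,0,0,0,-6],
    [10,-42,0,0,0,-6],
    [11,-42,0,0,0,-6],
    [13,-41,0,0,0,-6],
    [14,-41,0,0,0,-6],
    [15,-40,0,0,0,-6],
    [17,-39,0,0,0,-6],
    [18,-39,0,0,0,-6]
  ]
}}

```text
clock: 1.7
position: [0.5918, -0.0266, 0.2422]
tool_rot: [-3.135, 0.005, 0.511]
force: [0.2, 0.5, 0.2]
grip_width: -0.0003
```

```bash
python3 - <<'E'
from h import *
plan(*crate(0,.040),.25,68.3,polar=True)
E
```

```text
1.7 [ 0.5918 -0.0266  0.2422] [-179.63    0.31   29.29] 7
[19.0, -33.9, -1.0, -0.1, 0.0, -5.6]
[20.0, -33.3, -1.0, -0.1, 0.0, -5.6]
[21.0, -32.6, -1.0, -0.1, 0.0, -5.6]
[22.0, -31.9, -1.0, -0.1, 0.0, -5.6]
[23.0, -31.2, -1.1, -0.1, 0.0, -5.6]
[24.0, -30.4, -1.1, -0.1, 0.0, -5.6]
[24.9, -29.6, -1.1, -0.1, 0.0, -5.6]
```

Request:
{"fn": "arm_command", "kwargs": {
  "targets": [
    [19,-34,-1,0,0,-6],
    [20,-33,-1,0,0,-6],
    [21,-33,-1,0,0,-6],
    [22,-32,-1,0,0,-6],
    [23,-31,-1,0,0,-6],
    [24,-30,-1,0,0,-6],
    [25,-30,-1,0,0,-5],
    [0,0,0,0,0,0]
  ]
}}

```text
clock: 2.5
position: [0.5236, 0.2506, 0.2492]
tool_rot: [-3.129, -0.002, 1.268]
force: [-0.0, -0.4, -0.4]
grip_width: 0.0002
```

```bash
python3 - <<'E'
from h import *
plan(*crate(0,.038),.16,68.3)
f=bot.grab_frame('wrist');save('w1',f['color'])
np.savez('w1.npz',**f);print(np.round(f['hand_eye'],3),f['fov_y'])
E
```

```text
2.5 [0.5236 0.2506 0.2492] [-1.7927e+02 -1.1000e-01  7.2650e+01] 3
[-3.5, 6.5, 29.7, -0.2, 0.0, 1.5]
[-3.3, 6.5, 29.7, -0.2, 0.0, 1.5]
[-3.1, 6.4, 29.7, -0.2, 0.0, 1.5]
[[ 1.    -0.001  0.    -0.001]
 [ 0.001  0.962  0.274 -0.069]
 [-0.    -0.274  0.962 -0.126]
 [ 0.     0.     0.     1.   ]] 65.70646984690485
```

View pics/w1.png

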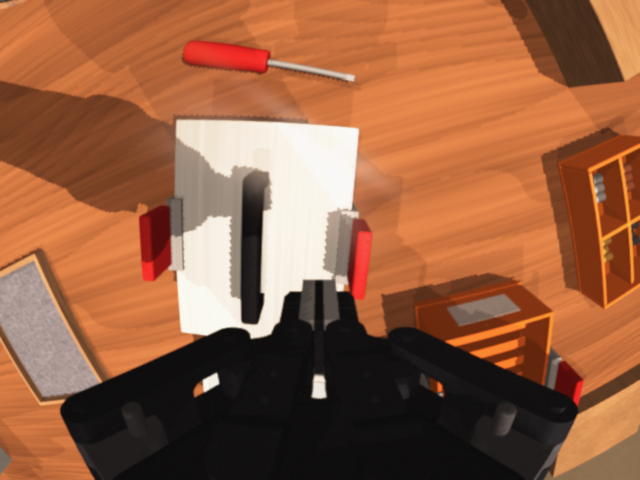

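The wrist view shows the shut fingers at (318,300), between the handle (253,245) and the +y tab (357,255). Next I correct the offset and go down.

Request:
{"fn": "arm_command", "kwargs": {
  "targets": [
    [-4,7,25,0,0,1],
    [-3,6,25,0,0,2],
    [-3,6,20,0,0,2],
    [0,0,0,0,0,0]
  ]
}}

```text
clock: 2.95
position: [0.541, 0.2288, 0.176]
tool_rot: [-3.131, 0.002, 1.167]
force: [0.3, -1.4, 0.4]
grip_width: -0.0001
```

```bash
python3 - <<'E'
from h import *
plan(*crate(0,.040),.130,68.3,vmax=20)
E
```

```text
2.95 [0.541  0.2288 0.176 ] [-1.7939e+02  1.3000e-01  6.6840e+01] 3
[2.3, -1.6, 15.3, -0.2, 0.0, -0.5]
[2.3, -1.7, 15.3, -0.2, 0.0, -0.5]
[2.3, -1.7, 15.3, -0.2, 0.0, -0.5]
```

Request:
{"fn": "arm_command", "kwargs": {
  "targets": [
    [3,-2,15,0,0,-0.5],
    [2,-2,15,0,0,-0.5],
    [2,-1,15,0,0,-0.5],
    [0,0,0,0,0,0]
  ]
}}

```text
clock: 3.35
position: [0.5392, 0.2372, 0.1292]
tool_rot: [-3.132, 0.001, 1.195]
force: [0.6, 0.2, 0.1]
grip_width: 0.0002
```

Request:
{"fn": "arm_command", "kwargs": {
  "targets": [
    [9,0,0,0,0,0],
    [9,0,0,0,0,0],
    [9,0,0,0,0,0],
    [9,0,0,0,0,0],
    [9,0,0,0,0,0]
  ]
}}

```text
clock: 3.85
position: [0.5572, 0.282, 0.1302]
tool_rot: [-3.133, 0.002, 1.195]
force: [-0.6, -1.5, -0.0]
grip_width: 0.0001
```

Request:
{"fn": "arm_command", "kwargs": {
  "targets": [
    [9,0,1,0,0,0],
    [9,0,2,0,0,0],
    [9,0,2,0,0,0],
    [9,0,2,0,0,0],
    [5,0,2,0,0,0],
    [0,0,0,0,0,0]
  ]
}}

```text
clock: 4.45
position: [0.5738, 0.3266, 0.1208]
tool_rot: [-3.133, -0.001, 1.196]
force: [-0.2, -0.4, -0.5]
grip_width: 0.0002
```

```bash
python3 - <<'E'
from h import *
s=bot.observe();print(s['position'],s['force'])
f=bot.grab_frame('scene');W=world(f);save('s2',f['color'][130:330,280:520].repeat(2,0).repeat(2,1))
E
```

```text
[0.57379412 0.32662886 0.12078247] [-0.15431387 -0.36407287 -0.49168581]
```

View pics/s2.png

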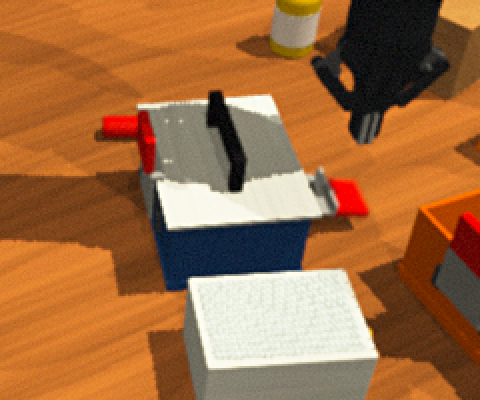

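```bash
cat >> h.py <<'E'
def tabs():
  for n in('scene','top'):
    f=bot.grab_frame(n);W=world(f);c=f['color'].astype(int);r,g,b=c[...,0],c[...,1],c[...,2]
    a=np.radians(CY-90);D=W[...,:2]-C;X=D@[np.cos(a),np.sin(a)];Y=D@[-np.sin(a),np.cos(a)]
    for sg in(1,-1):
        m=(r>90)&(g<60)&(b<60)&(abs(X)<.04)&(Y*sg>.06)&(Y*sg<.17)
        if m.sum(): print(n,sg,m.sum(),'Y',np.percentile(Y[m],[5,50,95]).round(3),'Z',np.percentile(W[m][:,2],[5,50,95]).round(3))
E
python3 - <<'E'
from h import *
tabs()
plan(*crate(0,.116),.2,68.3,vmax=40)
E
```

```text
scene 1 284 Y [0.1   0.132 0.147] Z [-0.001  0.019  0.167]
scene -1 299 Y [-0.089 -0.077 -0.067] Z [-0.001  0.121  0.14 ]
4.6 [0.5739 0.3255 0.1212] [-1.7951e+02 -3.0000e-02  6.8500e+01] 3
[-6.3, -0.2, -26.3, -0.2, 0.0, 0.1]
[-6.3, -0.1, -26.3, -0.2, 0.0, 0.1]
[-6.4, -0.1, -26.3, -0.2, 0.0, 0.1]
```

The +y clip reads fully open: its tab is at y 132, z 19 mm, against an expected 128 and 17. Next is the other clip.

Request:
{"fn": "arm_command", "kwargs": {
  "targets": [
    [0,0,-35,0,0,0],
    [0,0,-35,0,0,0],
    [-40,0,0,0,0,0],
    [-45,0,0,0,0,0],
    [-45,0,0,0,0,0],
    [-35,0,0,0,0,0],
    [0,0,0,0,0,0]
  ]
}}

```text
clock: 5.3
position: [0.5106, 0.1638, 0.1938]
tool_rot: [-3.134, 0.002, 1.194]
force: [0.5, -0.0, -0.6]
grip_width: -0.0002
```

```bash
python3 - <<'E'
from h import *
plan(*crate(0,-.040),.130,68.3,vmax=16)
E
```

```text
5.3 [0.5106 0.1638 0.1938] [-1.7959e+02  1.0000e-01  6.8380e+01] 4
[-0.3, -0.1, 16.0, -0.1, 0.0, 0.0]
[-0.3, -0.1, 16.0, -0.1, 0.0, 0.0]
[-0.3, -0.2, 16.0, -0.1, 0.0, 0.0]
[-0.3, -0.2, 16.0, -0.1, 0.0, 0.0]
```

Request:
{"fn": "arm_command", "kwargs": {
  "targets": [
    [-1,0,16,0,0,0],
    [0,0,16,0,0,0],
    [0,0,16,0,0,0],
    [0,0,15,0,0,0],
    [0,0,0,0,0,0]
  ]
}}

```text
clock: 5.8
position: [0.5109, 0.1601, 0.1306]
tool_rot: [-3.139, 0.001, 1.189]
force: [-0.2, -0.2, -0.4]
grip_width: -0.0
```

Request:
{"fn": "arm_command", "kwargs": {
  "targets": [
    [-9,0,0,0,0,0],
    [-9,0,0,0,0,0],
    [-9,0,0,0,0,0],
    [-9,0,0,0,0,0],
    [-9,0,0,0,0,0]
  ]
}}

```text
clock: 6.3
position: [0.4938, 0.1167, 0.1326]
tool_rot: [-3.141, -0.002, 1.19]
force: [-0.0, 1.8, -1.0]
grip_width: -0.0003
```

Request:
{"fn": "arm_command", "kwargs": {
  "targets": [
    [-9,0,1,0,0,0],
    [-9,0,2,0,0,0],
    [-9,0,2,0,0,0],
    [-9,0,2,0,0,0],
    [-5,0,2,0,0,0],
    [0,0,0,0,0,0]
  ]
}}

```text
clock: 6.9
position: [0.4764, 0.0724, 0.1229]
tool_rot: [-3.141, 0.0, 1.187]
force: [-0.7, 0.2, 0.3]
grip_width: -0.0002
```

```bash
python3 - <<'E'
from h import *
tabs()
E
```

```text
scene 1 240 Y [0.11  0.133 0.147] Z [-0.001  0.018  0.024]
scene -1 651 Y [-0.151 -0.126 -0.078] Z [-0.002  0.029  0.122]
top 1 214 Y [0.122 0.135 0.147] Z [0.015 0.021 0.026]
```

Request:
{"fn": "arm_command", "kwargs": {
  "targets": [
    [0,0,-40,0,0,0],
    [0,0,-45,0,0,0],
    [40,0,-10,0,0,0],
    [45,0,0,0,0,0],
    [45,0,0,0,0,0],
    [5,0,0,0,0,0],
    [0,0,0,0,0,0],
    [0,0,0,0,0,0]
  ],
  "grip": 100
}}

```text
clock: 7.8
position: [0.5292, 0.2043, 0.2227]
tool_rot: [-3.14, -0.003, 1.186]
force: [-0.4, -0.5, -0.8]
grip_width: 0.0853
```

```bash
python3 - <<'E'
from h import *
tabs()
plan(*crate(0,0),.133,68.3,vmax=20)
f=bot.grab_frame('wrist');save('w2',f['color'])
f=bot.grab_frame('scene');W=world(f);c=f['color'].astype(int);z=W[...,2];D=W[...,:2]-C
m=(np.hypot(D[...,0],D[...,1])<.07)&(z>.125)&(z<.137)&(c.max(-1)<70)
print(m.sum(),cv2.minAreaRect(W[m][:,:2].astype(np.float32)))
E
```

```text
scene 1 245 Y [0.1   0.132 0.147] Z [-0.001  0.018  0.025]
scene -1 556 Y [-0.146 -0.123 -0.075] Z [-0.002  0.017  0.026]
7.9 [0.5293 0.2035 0.2228] [-1.7992e+02 -1.7000e-01  6.7900e+01] 5
[-1.1, -0.7, 17.9, 0.0, 0.0, -0.1]
[-1.1, -0.7, 17.9, 0.0, 0.0, -0.1]
[-1.1, -0.7, 18.0, 0.0, 0.0, -0.1]
[-1.1, -0.7, 18.0, 0.0, 0.0, -0.1]
[-1.0, -0.7, 18.0, 0.0, 0.0, -0.1]
275 ((0.5246832966804504, 0.19944028556346893), (0.012611440382897854, 0.1067982017993927), 68.36734771728516)
```

View pics/w2.png

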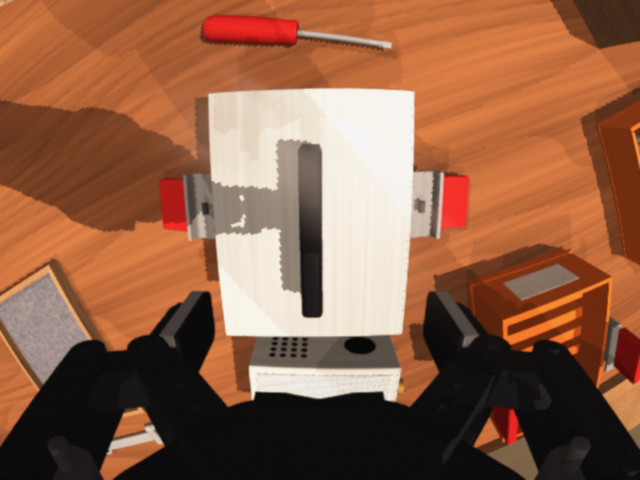

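The wrist view shows both tabs swung out symmetrically, at (173,204) and (455,201), with the handle between the jaws at (311,230). Next I go down and grip.

Request:
{"fn": "arm_command", "kwargs": {
  "targets": [
    [-1,-1,19,0,0,0],
    [-1,-1,19,0,0,0],
    [-1,-1,19,0,0,0],
    [-1,-1,19,0,0,0],
    [-1,0,19,0,0,0],
    [0,0,0,0,0,0]
  ]
}}

```text
clock: 8.6
position: [0.5247, 0.1949, 0.126]
tool_rot: [3.14, -0.003, 1.177]
force: [-0.2, -0.0, 0.8]
grip_width: 0.0851
```

```bash
python3 - <<'E'
from h import *
plan(.5245,.1997,.128,68.3,vmax=20)
E
```

```text
8.6 [0.5247 0.1949 0.126 ] [ 1.7989e+02 -1.5000e-01  6.7460e+01] 1
[4.4, -2.1, -2.0, 0.1, -0.1, -0.8]
```

Request:
{"fn": "arm_command", "kwargs": {
  "targets": [
    [4,-2,-1,0,0,-0.8],
    [0,0,0,0,0,0]
  ]
}}

```text
clock: 8.8
position: [0.5248, 0.1992, 0.1284]
tool_rot: [3.139, -0.003, 1.192]
force: [-0.9, -0.5, 0.5]
grip_width: 0.0852
```

Request:
{"fn": "arm_command", "kwargs": {
  "targets": [
    [0,0,0,0,0,0],
    [0,0,0,0,0,0],
    [0,0,0,0,0,0],
    [0,0,0,0,0,0],
    [0,0,0,0,0,0],
    [0,0,0,0,0,0]
  ],
  "grip": 0,
  "grip_force": 60
}}

```text
clock: 9.4
position: [0.526, 0.1996, 0.1311]
tool_rot: [3.136, -0.005, 1.191]
force: [-0.2, -0.7, 0.1]
grip_width: 0.0127
```

Request:
{"fn": "arm_command", "kwargs": {
  "targets": [
    [0,0,-4,0,0,0],
    [0,0,-6,0,0,0],
    [0,0,-8,0,0,0],
    [0,0,-8,0,0,0],
    [0,0,0,0,0,0]
  ]
}}

```text
clock: 9.9
position: [0.5252, 0.1992, 0.1589]
tool_rot: [3.137, -0.004, 1.191]
force: [-0.3, 0.6, -5.2]
grip_width: 0.0125
```

```bash
python3 - <<'E'
from h import *
s=bot.observe();print(s['position'],s['force'],s['moment'],s['grip_width'],np.degrees(s['tool_rot']),s['qpos'].round(2) if hasattr(s['qpos'],'round') else s['qpos'])
f=bot.grab_frame('scene');save('s3',f['color'][130:330,280:520].repeat(2,0).repeat(2,1))
E
```

```text
[0.52523289 0.19915024 0.15885587] [-0.32920099  0.58466866 -5.16374106] [-0.00456969  0.00995547  0.01316234] 0.012529713101516073 [179.75725191  -0.23228301  68.25612916] [ 0.04  0.62 -0.72  1.83  0.52  0.88  0.26]
```

View pics/s3.png

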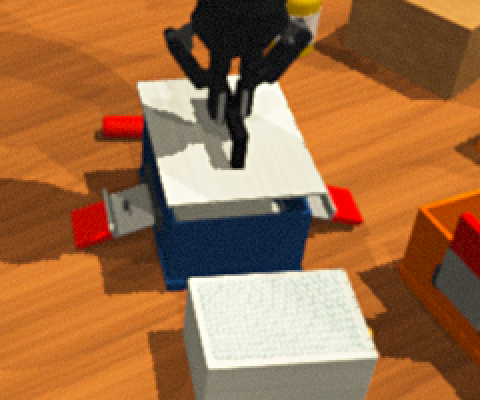

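The lid is off and level, with a load of about 5 N. I'll carry it high to the tray and refine the tray's centre from its rim.

```bash
python3 - <<'E'
from h import *
for n in('top','scene'):
    f=dict(np.load(n+'.npz'));W=world(f);z=W[...,2]
    m=(abs(z-.018)<.004)&(abs(W[...,0]-.58)<.125)&(abs(W[...,1]+.197)<.105)
    p=W[m][:,:2].astype(np.float32);print(n,m.sum(),cv2.minAreaRect(p))
plan(.5245,.199,.24,68.3,vmax=30)
plan(.581,-.197,.24,91.1,polar=True,vmax=35)
E
```

```text
top 971 ((0.5798630118370056, -0.1978287696838379), (0.22272494435310364, 0.17953993380069733), 1.2400988340377808)
scene 1729 ((0.5793380737304688, -0.19632768630981445), (0.22651250660419464, 0.1784331053495407), 1.2316118478775024)
9.95 [0.5251 0.1989 0.1584] [179.77  -0.21  68.25] 3
[0.0, -0.1, -27.2, 0.1, -0.1, 0.0]
[0.0, -0.1, -27.2, 0.1, -0.1, 0.0]
[0.0, -0.2, -27.2, 0.1, -0.1, 0.0]
9.95 [0.5251 0.1989 0.1584] [179.77  -0.21  68.25] 14
[-18.4, 21.0, -5.8, 0.0, 0.0, -1.6]
[-20.2, 19.7, -5.8, 0.0, 0.0, -1.6]
[-21.8, 18.1, -5.8, 0.0, 0.0, -1.6]
[-23.3, 16.5, -5.8, 0.0, 0.0, -1.6]
[-24.7, 14.7, -5.8, 0.0, 0.0, -1.6]
[-25.9, 12.8, -5.9, 0.0, 0.0, -1.6]
[-27.0, 10.8, -5.9, 0.0, 0.0, -1.6]
[-27.9, 8.7, -5.9, 0.0, 0.0, -1.6]
[-28.7, 6.5, -5.9, 0.0, 0.0, -1.6]
[-29.3, 4.2, -5.9, 0.0, 0.0, -1.6]
[-29.7, 1.9, -5.9, 0.0, 0.0, -1.6]
[-30.0, -0.4, -5.9, 0.0, 0.0, -1.6]
[-30.0, -2.8, -5.8, 0.0, 0.0, -1.6]
[-29.9, -5.1, -5.8, 0.0, 0.0, -1.6]
```

Request:
{"fn": "arm_command", "kwargs": {
  "targets": [
    [0,0,-15,0,0,0],
    [0,0,-28,0,0,0],
    [0,0,-28,0,0,0],
    [-10,10,-10,0,0,-0.5],
    [-18,20,0,0,0,-1.6],
    [-20,20,0,0,0,-1.6],
    [-22,18,0,0,0,-1.6],
    [-23,16,0,0,0,-1.6]
  ]
}}

```text
clock: 10.75
position: [0.5736, 0.0848, 0.2496]
tool_rot: [3.136, -0.006, 1.325]
force: [0.3, -0.6, -4.1]
grip_width: 0.0131
```

Request:
{"fn": "arm_command", "kwargs": {
  "targets": [
    [-25,15,0,0,0,-1.6],
    [-26,13,0,0,0,-1.6],
    [-27,11,0,0,0,-1.6],
    [-28,9,0,0,0,-1.6],
    [-29,6,0,0,0,-1.6],
    [-29,4,0,0,0,-1.6],
    [-28,0,0,0,0,-1.6],
    [-25,0,0,0,0,-1.6]
  ]
}}

```text
clock: 11.55
position: [0.6004, -0.1499, 0.2557]
tool_rot: [3.133, -0.006, 1.559]
force: [1.0, 0.3, -4.2]
grip_width: 0.0125
```

```bash
python3 - <<'E'
from h import *
s=bot.observe();print(np.round(s['qpos'],2),s['grip_width'],np.round(s['force'],1))
plan(.580,-.197,.22,91.2,vmax=35)
E
```

```text
[ 0.69  0.62 -0.82  1.59  0.48  1.14  1.32] 0.012509073665097166 [ 1.   0.3 -4.2]
11.55 [ 0.6004 -0.1499  0.2557] [179.52  -0.34  89.35] 2
[-23.8, -10.1, 17.6, 0.2, -0.2, -0.9]
[-23.5, -10.4, 17.7, 0.2, -0.2, -0.9]
```

Request:
{"fn": "arm_command", "kwargs": {
  "targets": [
    [-18,-7,15,0.2,-0.2,-0.7],
    [-18,-7,20,0.2,-0.2,-0.7],
    [-11,-7,20,0,0,-0.5],
    [0,0,20,0,0,0],
    [0,0,20,0,0,0],
    [0,0,20,0,0,0],
    [0,0,0,0,0,0]
  ]
}}

```text
clock: 12.25
position: [0.5781, -0.2053, 0.1424]
tool_rot: [3.139, 0.003, 1.587]
force: [-0.2, 0.1, -4.5]
grip_width: 0.0127
```

```bash
python3 - <<'E'
from h import *
s=bot.observe();p=np.array(s['position']);zt=p[2]-.036
plan(.580,-.197,.09,91.2,vmax=20)
for n in('scene','top'):
    f=bot.grab_frame(n);W=world(f);z=W[...,2];save('p_'+n,f['color'])
    m=(abs(z-zt)<.01)&(abs(W[...,0]-.58)<.13)&(abs(W[...,1]+.197)<.11)
    m=cv2.morphologyEx(m.astype(np.uint8),cv2.MORPH_OPEN,np.ones((3,3)))>0
    q=W[m];A=np.c_[q[:,:2]-q[:,:2].mean(0),np.ones(len(q))];k=np.linalg.lstsq(A,q[:,2],rcond=None)[0]
    print(n,m.sum(),cv2.minAreaRect(q[:,:2].astype(np.float32)),np.median(z[m]),'tilt deg',np.degrees(k[:2]).round(2))
E
```

```text
12.25 [ 0.5781 -0.2053  0.1424] [179.82   0.18  90.96] 3
[2.8, 0.6, 17.5, 0.1, 0.1, -0.1]
[2.8, 0.6, 17.5, 0.1, 0.1, -0.1]
[2.8, 0.7, 17.5, 0.1, 0.1, -0.1]
scene 6490 ((0.5732783675193787, -0.20457109808921814), (0.18826499581336975, 0.14208629727363586), 0.9367891550064087) 0.10611139144258014 tilt deg [-0.18 -0.37]
top 3983 ((0.5734239220619202, -0.20562824606895447), (0.18660007417201996, 0.14314495027065277), 0.8690252304077148) 0.10808636807629325 tilt deg [ 0.03 -0.3 ]
```

View pics/p_scene.png

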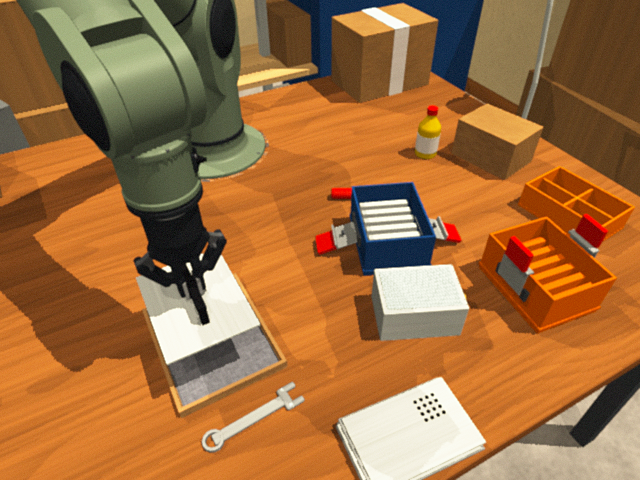

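The carried lid is level and sits about 5 mm in -x of the TCP, so I aim the TCP at (0.585, -0.197). In the scene view the crate is open, both clips are out at (325,240) and (447,232), and the other things haven't moved.

Request:
{"fn": "arm_command", "kwargs": {
  "targets": [
    [3,3,12,0,0,-0.2],
    [3,3,12,0,0,0],
    [2,1,12,0,0,0],
    [0,0,10,0,0,0],
    [0,0,8,0,0,0],
    [0,0,0,0,0,0]
  ]
}}

```text
clock: 12.95
position: [0.5889, -0.1963, 0.089]
tool_rot: [3.132, 0.005, 1.592]
force: [0.0, -0.6, -5.1]
grip_width: 0.013
```

```bash
python3 - <<'E'
from h import *
plan(.585,-.197,.060,91.2,vmax=8)
E
```

```text
12.95 [ 0.5889 -0.1963  0.089 ] [179.46   0.29  91.21] 4
[-0.1, -1.0, 7.2, 0.1, 0.1, 0.0]
[-0.1, -1.0, 7.3, 0.1, 0.1, 0.0]
[-0.1, -1.0, 7.3, 0.1, 0.1, 0.0]
[-0.2, -1.0, 7.3, 0.1, 0.1, 0.0]
```

Request:
{"fn": "arm_command", "kwargs": {
  "targets": [
    [0,-1,7,0.1,0.1,0],
    [0,-1,7,0.1,0.1,0],
    [0,-1,7,0.1,0.1,0],
    [0,-1,6,0.1,0,0],
    [0,0,2,0,0,0],
    [0,0,0,0,0,0]
  ]
}}

```text
clock: 13.55
position: [0.5848, -0.1969, 0.0577]
tool_rot: [3.14, -0.0, 1.591]
force: [-0.1, -1.3, -4.5]
grip_width: 0.0126
```

Request:
{"fn": "arm_command", "kwargs": {
  "targets": [
    [0,0,1.5,0,0,0],
    [0,0,1.5,0,0,0],
    [0,0,1,0,0,0]
  ]
}}

```text
clock: 13.85
position: [0.5851, -0.197, 0.0551]
tool_rot: [3.139, 0.001, 1.591]
force: [-13.3, 1.4, 27.0]
grip_width: 0.0128
```

Contact came at 27 N, so I'll ease off slightly before releasing and check the seating.

Request:
{"fn": "arm_command", "kwargs": {
  "targets": [
    [0,0,-0.7,0,0,0],
    [0,0,0,0,0,0]
  ]
}}

```text
clock: 14.05
position: [0.5854, -0.197, 0.0565]
tool_rot: [3.138, 0.001, 1.591]
force: [-1.1, 0.0, -5.3]
grip_width: 0.0129
```

```bash
cat >> h.py <<'E'
def lid(zt):
  for n in('scene','top'):
    f=bot.grab_frame(n);W=world(f);z=W[...,2]
    m=(abs(z-zt)<.005)&(abs(W[...,0]-.58)<.13)&(abs(W[...,1]+.197)<.11)&(f['color'].min(-1)>100)
    m=cv2.morphologyEx(m.astype(np.uint8),cv2.MORPH_OPEN,np.ones((3,3)))>0
    q=W[m];A=np.c_[q[:,:2]-q[:,:2].mean(0),np.ones(len(q))];k=np.linalg.lstsq(A,q[:,2],rcond=None)[0]
    print(n,m.sum(),cv2.minAreaRect(q[:,:2].astype(np.float32)),np.median(z[m]),'tilt deg',np.degrees(k[:2]).round(2));save(f'lid_{n}_{int(bot.observe()["clock"]*100)}',f['color'])
E
python3 - <<'E'
from h import *
s=bot.observe();print(s['position'],s['force'],s['moment'])
lid(.019)
E
```

```text
[ 0.58537917 -0.19701788  0.05649569] [-1.12932542  0.00676442 -5.27405413] [ 0.02279148 -0.0200485   0.04399394]
scene 5586 ((0.582036018371582, -0.19635498523712158), (0.18748581409454346, 0.14196620881557465), 1.0386220216751099) 0.020147663729844764 tilt deg [-0.11 -0.22]
top 2648 ((0.5801405310630798, -0.196649432182312), (0.18563716113567352, 0.1417967677116394), 0.9564944505691528) 0.020496787922330575 tilt deg [-0.04 -0.14]
```

Request:
{"fn": "arm_command", "kwargs": {
  "targets": [
    [0,0,0.6,0,0,0],
    [0,0,0.4,0,0,0]
  ]
}}

```text
clock: 14.35
position: [0.5853, -0.1971, 0.0551]
tool_rot: [3.138, 0.001, 1.591]
force: [-4.3, -0.5, 8.1]
grip_width: 0.0127
```

Request:
{"fn": "arm_command", "kwargs": {
  "targets": [
    [0,0,0,0,0,0],
    [0,0,0,0,0,0],
    [0,0,0,0,0,0],
    [0,0,0,0,0,0],
    [0,0,0,0,0,0]
  ],
  "grip": 100
}}

```text
clock: 14.85
position: [0.5861, -0.1971, 0.0558]
tool_rot: [3.137, 0.001, 1.591]
force: [-0.6, 0.1, -0.2]
grip_width: 0.0834
```

Request:
{"fn": "arm_command", "kwargs": {
  "targets": [
    [0,0,-10,0,0,0],
    [0,0,-20,0,0,0],
    [0,0,-40,0,0,0],
    [0,0,-40,0,0,0],
    [0,0,-40,0,0,0],
    [0,0,0,0,0,0]
  ]
}}

```text
clock: 15.45
position: [0.585, -0.1957, 0.2142]
tool_rot: [3.137, -0.0, 1.593]
force: [1.0, -0.2, -0.4]
grip_width: 0.0852
```

```bash
python3 - <<'E'
from h import *
s=bot.observe();print(s['position'],s['force'],s['grip_width'])
lid(.019);tabs()
f=bot.grab_frame('scene');save('fin',f['color'])
E
```

```text
[ 0.58502488 -0.19569474  0.21416498] [ 1.01295068 -0.19335541 -0.35712968] 0.08517759208844641
scene 7132 ((0.5803791284561157, -0.19635635614395142), (0.1898050159215927, 0.14218679070472717), 1.185886025428772) 0.018863173231619144 tilt deg [-0.05 -0.05]
top 3709 ((0.5800510048866272, -0.19705747067928314), (0.18569886684417725, 0.14224468171596527), 1.1671589612960815) 0.01940062672134677 tilt deg [ 0.01 -0.07]
scene 1 249 Y [0.11  0.133 0.147] Z [-0.001  0.018  0.024]
scene -1 558 Y [-0.147 -0.124 -0.073] Z [-0.002  0.017  0.026]
top 1 225 Y [0.122 0.135 0.147] Z [0.015 0.021 0.026]
top -1 336 Y [-0.146 -0.13  -0.115] Z [0.015 0.022 0.028]
```

View pics/fin.png

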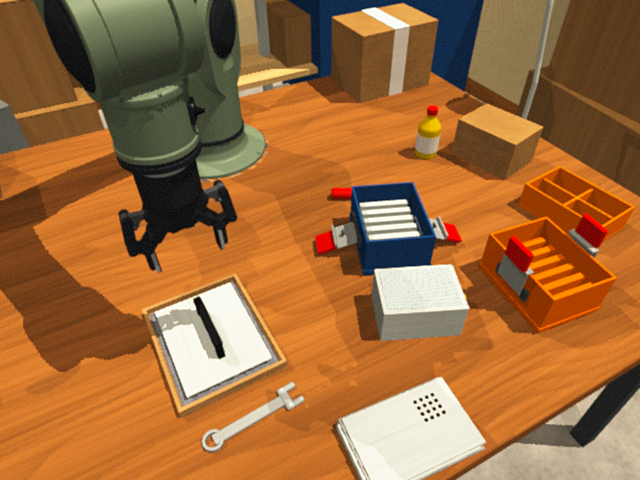

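The lid lies flat and squared in the tray at (213,335). Both clips are open, and the wrench, box and screwdriver haven't moved. I'm handing in the job.

```bash
python3 -c "
from workcell import bot
print(bot.job_done())"
```

```text
the job is handed in; nothing more can be done
None
```

I flipped both clips fully open first, then lifted the lid off by its handle, set it flat in the tray and handed the job in at about 16 s.

- **Lid:** it is centred at (0.580, -0.197), within about 1 mm of the tray's centre. It is turned 1.18° against the tray's 1.2°, and its top face is at 19 mm, where lying on the floor puts it. Its tilt is under 0.1°.
- **Clips:** both tabs read about 130 mm out from the crate's centre and 17–22 mm above the bench. Fully open should be 128 and 17 mm.
- **Other things:** the screwdriver, wrench and metal box look unmoved in the last picture; I did not measure their positions.
- **Set-down force:** the first touch on the tray floor read 27 N upward at the wrist. I eased off and set the lid down again at about 8 N before releasing it.

No final check failed. The first depth-based handle measurement from the top camera was off, because its mask picked up other dark pixels. I used the scene camera for the handle instead, and it agreed with the lid and tab positions.

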